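Close and lock the bayonet lid of a resin pressure pot

TASK

Close the small pressure pot in which a resin casting is curing: take the loose lid by its bar grip, lower it squarely into the pot's collar with its two lugs through the two gaps, and twist it clockwise until the ramps bite and draw it down snugly on the rubber seal. Feel your way in without forcing it, and stop when it is firmly snug, neither loose nor wrenched tight, since a crushed seal leaks too. Then let go of it, and leave everything else on the table where it is.

Things in the scene. Friction and masses are not known exactly. Their poses are not given: they have to be found in the camera images.
- pot: Small pressure pot, bolted to the table by three feet: round metal vessel 148 mm across, 98 high, open upward, a pressure gauge and a valve low on its side. Origin: on its axis at table height; z up. Its collar has two inward ledges; the two gaps between them lie at the pot's +x and -x. Its faces are greased: friction about 0.2, so the twisted lid stays where it is left.
- collar_top (a point): On the pot's axis, level with the top of collar and ledges, 98 mm above the table. The ledges' inner edge is 57 mm from the axis, the collar wall behind them 66 mm. The lid has 2 mm of play all round in there. Poses are not exact enough for that: if it catches, yield to the side force and try again. A force over 45 N between lid and pot (forced, jammed, overtightened) spoils the job.
- gap (a point): Centre of the gap at the pot's -x side, 61.5 mm from the axis, level with the collar's top; the other gap is opposite. Each is 28 degrees (29 mm) wide, so a lug has about 5 degrees of play to either side.
- ramp_end (a point): Where the ramp clockwise of gap ends. Clockwise (from above) of each gap, from 14 to 84 degrees off its centre, the ledge's underside is a ramp that falls 0.08 mm per degree, 92 to 86.4 mm above the table, then runs flat to a stop at about 110 degrees. A lug passing below it is drawn down once it touches.
- seal_mean (a point): Mean place of the top of the rubber seal ring (radius 46 mm) on the collar's floor, 81 mm above the table. A worn or new seal stands 79.6 to 82.4 mm high (this point does not show it), so the ramps first bite after 20 to 60 degrees of twist: feel for it. The seal is a spring of about 12 N/mm; metal 77 mm above the table stops it.
- lid: Loose lid lying flat, grip up, 0.3 to 0.55 kg. Origin: centre of its underside; z up. Metal disc 110 mm across, 15 high, bottom edge bevelled 5 mm; a lug on its +x and one on its -x side; half a turn gives the same lid. Snug = the ramps clamp it with about 17 N (11 to 24 is good): drawn down about 1.2 mm, some 15 degrees of twist, past the first bite.
- bar_grip (a point): Middle of the lid's black bar grip, 40 mm above the lid's underside. The bar lies along the lid's x, 92 mm long, 18 mm thick along y (grip it so), 26 to 54 mm above the underside. Twisting takes under 0.1 N m before the ramps bite, about 0.4 N m when snug. The lid sinks as it tightens: the hand must give way downward.
- lug (a point): The lug at the lid's -x side, 60 mm from its axis, 5 mm above its underside. Each lug reaches to 64 mm from the axis, is 18 mm wide and stands 1 to 9 mm above the underside, below an end of the bar.
- sky_bottle: bystander: small paint bottle with a ribbed cap, 34 mm across, 100 high, upright; origin under its middle; leave it where it is
- stamp: bystander: wooden hand stamp with a turned knob, 34 x 50 mm, 57 high; origin under its middle; leave it where it is
- masking_tape: bystander: roll of masking tape lying flat, 104 mm across, 25 high; origin under its middle; leave it where it is
- glue_stick: bystander: glue stick standing upright, 23 mm across, 89 high; origin under its middle; leave it where it is
- spool: bystander: spool of thread standing upright, 28 mm across, 38 high; origin under its middle; leave it where it is
- eraser: bystander: eraser lying flat, 20 x 40 mm, 13 high; origin under its middle; leave it where it is

How it is judged:
By the outcome, as a careful person would: the job done as asked, in the order asked, and still so for the second after the job is handed in, with the robot touching nothing.
It also fails if it takes over 56 s, if anything falls off the work surface, if the arm or the gripper's body presses on something with over 40 N, if the wrist force passes 120 N, or if a joint passes its speed limit or range.

ROBOT

A 7-joint arm with a two-finger parallel gripper is mounted at the origin on a cart in front of the work surface, level with it; the furniture and walls round the work are solid. World frame = base frame: x ahead of the robot, y to its left, z up, the work surface at z = 0. Lengths are in m, angles in rad, forces in N, time in s.
With the tool pointing down it reaches from about 0.425 to 0.925 m from the base axis. Payload 6.8 kg.
Tool frame: the origin (TCP) lies at the very end of the fingers, on their centre line; the grasp point (between the pads) lies 19 mm behind it (r.tcp_to_grasp is the distance from the TCP to the grasp point, in m); z points along the fingers, y is the line along which they close (so a half turn about z gives the same grasp; the last joint's range is limited). The gripper opens to 85 mm and grips with 20 to 120 N. Pads are 22 mm wide; open, the fingers measure 114 mm over their backs; the gripper's body (76 mm by 85 mm) begins 54 mm behind the grasp point. The pads swing forward as they close: fully open they stand 13 mm farther back than shut.
Start: joints at [1.218, 0.477, 0.022, 1.555, -0.011, 1.109, -0.083], TCP at [0.164, -0.655, 0.231] pointing down, gripper open.
Joint ranges: [-2.96, 2.96], [-0.34, 2.1], [-1.41, 1.46], [0.24, 2.44], [-1.37, 4.51], [0.17, 1.92], [-2.96, 2.96]. Speed limits (rad/s): [2.39, 2.39, 3.14, 3.14, 3.14, 3.14, 3.14].

INTERFACE

Orientations are given as a rotation vector (axis times angle).
In Python, from bench import r gives the robot as it stands.
- The arm moves only by the tool step_arm, never from a script. Its argument "moves" is a list of rows, each a list of 7 numbers: the shift along the tool's x, y, z in mm, then the turn, a rotation vector about the tool's x, y, z in rad, then the finger opening in mm, from 0 to 85.4. A call has 1 to 8 rows; each row is the pose to reach, as a shift and turn from the pose commanded when the call began, along the tool's axes at that moment; what a row does not reach only later rows make up. A row lasts 1/10 s, in which the tool goes at most 50 mm and 8.59 degrees, less where a joint would pass 70% of its speed; a pose out of reach is approached as far as the arm can. A call with a gripper value outside its range is refused whole. The fingers move at their own pace and stop on an object; "grip_force" is the grip in N (left out, the last holds). Time passes only in rows, so rows that repeat a pose let the fingers close. It gives the time, the measured TCP pose, the force, the opening and the grip force at its end, in the units of the state.
- r.get_obs(): the state, without advancing time (a new reading comes with each control period).
- r.grab_frame(name): name is "scene" or "side" or "wrist"; returns a dict with "image" (420x560x3 uint8, red, green, blue), "depth" (420x560 float32, m along the optical axis (not along the pixel's ray), 0 where there is no reading), "mtx" (3x3 intrinsics, pixels), "rvec" (rotation vector, rad) and "tvec" (3), from world to camera coordinates, as OpenCV has them. Camera axes: x right, y down, z forward; pixel columns grow to the right and rows downward; lengths in m; the calibration is good to about 2 mm. A picture is of the moment at which its call begins.
- r.hand_in(): hands the job in; it is judged then, once.
The state is a dict: "clock": time; "joints": joint angles; "qvel": joint speeds; "tau": joint torques, N m; "tcp_pos": TCP position; "orientation": TCP orientation; "contact_force": force on the tool from outside, world axes, zero at the start; "moment": the same for the moment, N m; "grip_width": finger opening in m; "gripper_force": force on a finger pad.
Only numpy, scipy, OpenCV 4.12 (cv2) and the standard library are available. Lean on these libraries where they do the work, as an engineer would, in place of code of your own. Each camera call takes 0.05 s, during which the arm holds its last target. There are 200 camera calls.

## Working session

There is one attempt and no reset: what is moved stays moved. The work goes in short steps, Python scripts to look and compute and a tool call to move; the robot and the scene stay as the last step left them, time stands still between calls to the robot, and variables do not carry over. Pictures are saved under pics/ and viewed, at most 10 in all, crops included, and the job is handed in when it is done.

Besides the shell and the picture viewer there is one more tool, called after "Request:" as name(argument=value, ...), one argument or row to a line, values as JSON. step_arm: Moves the arm, as the interface text tells. Its arguments: {"type":"object","properties":{"moves":{"type":"array","items":{"type":"array","items":{"type":"number"}}},"grip_force":{"type":"number"}},"required":["moves"]}

```bash
mkdir -p pics; cat > h.py <<'E'
import numpy as np, cv2
from scipy.spatial.transform import Rotation as R
from bench import r
def cloud(f):
    d=f["depth"];h,w=d.shape;K=f["mtx"];u,v=np.meshgrid(np.arange(w),np.arange(h))
    pc=np.stack([(u-K[0,2])/K[0,0]*d,(v-K[1,2])/K[1,1]*d,d],-1)
    M=cv2.Rodrigues(np.array(f["rvec"],float))[0]
    return (pc-np.array(f["tvec"]).ravel())@M
def save(f,n): cv2.imwrite("pics/"+n,f["image"][...,::-1])
E
python3 - <<'E'
from h import *
o=r.get_obs();print(o)
fs={n:r.grab_frame(n) for n in("scene","side")}
cv2.imwrite("pics/a.png",np.hstack([cv2.resize(fs[n]["image"],(400,300)) for n in fs])[...,::-1])
save(fs["scene"],"s.png")
np.savez("fs.npz",**{n+k:fs[n][k] for n in fs for k in fs[n]})
for n in fs:
    M=cv2.Rodrigues(np.array(fs[n]["rvec"],float))[0];print(n,-M.T@np.array(fs[n]["tvec"]).ravel())
E
```

```text
{'clock': 0.0, 'joints': array([ 1.21792133,  0.47778309,  0.02234111,  1.55645263, -0.01151738,
        1.10931296, -0.08307393]), 'qvel': array([7.41449943e-04, 7.85768179e-04, 5.69809340e-04, 7.60124367e-04,
       3.87515792e-04, 8.58619565e-05, 7.52508241e-05]), 'tau': array([-1.12081816e-03, -5.96445429e+01,  1.60797179e+00, -2.81195426e+01,
        1.25261623e-02,  9.51884984e-03, -1.75458820e-05]), 'tcp_pos': array([ 0.16342267, -0.65430279,  0.23033666]), 'orientation': array([-3.11630383e+00, -3.83373576e-01,  5.37644170e-04]), 'contact_force': array([ 0.24875215, -0.04085347,  0.39372475]), 'moment': array([-0.03845749,  0.01421858, -0.01072335]), 'gripper_force': 0.0, 'grip_width': 0.08522077844472124}
scene [-0.03805849  0.46795654  0.6970677 ]
side [ 0.31339193 -1.19272784  0.90477957]
```

View pics/s.png

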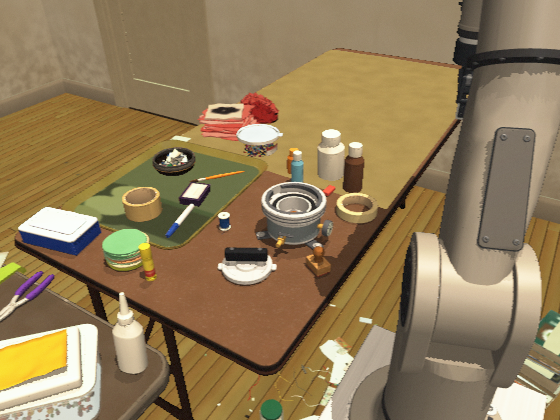

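View pics/a.png

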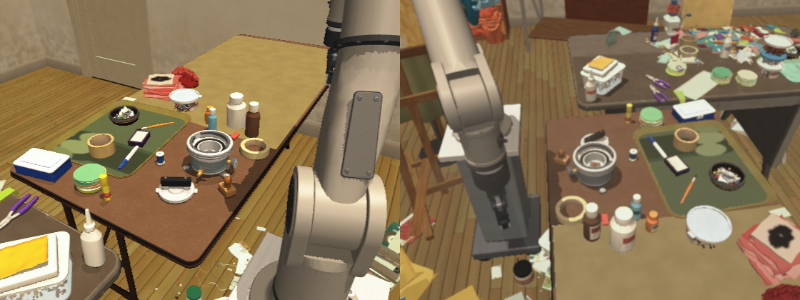

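The scene view shows the lid with its black bar at about (246,262), the pot at (293,208), and the stamp at (318,260). Next I measure them.

```bash
cat > m.py <<'E'
from h import *
z=np.load("fs.npz")
fs={n:{k:z[n+k] for k in("image","depth","mtx","rvec","tvec")} for n in("scene","side")}
P=cloud(fs["scene"]);im=fs["scene"]["image"].astype(int)
for (u,v) in [(246,255),(293,190),(222,228),(223,215),(318,248),(357,200),(297,160),(353,150),(150,250)]: print(u,v,P[v,u].round(3))
def fitc(p):
    A=np.c_[2*p,np.ones(len(p))];s=np.linalg.lstsq(A,(p**2).sum(1),rcond=None)[0];return s[:2],np.sqrt(s[2]+s[0]**2+s[1]**2)
for n,c in (("scene",0),("side",0)):
    P=cloud(fs[n]);im=fs[n]["image"].astype(int);Z=P[...,2];ok=fs[n]["depth"]>0
    # bar
    m=ok&(abs(Z-.054)<.004)&(im.max(-1)<70)&(P[...,0]>.3)&(P[...,0]<.8)&(abs(P[...,1])<.4)
    k,l,st,ce=cv2.connectedComponentsWithStats(m.astype(np.uint8))
    for i in range(1,k):
        if st[i,4]>40:
            q=P[l==i]; print(n,"bar",st[i],q.mean(0).round(4),cv2.minAreaRect((q[:,:2]*1000).astype(np.float32)))
    m=ok&(abs(Z-.098)<.003)&(P[...,0]>.3)&(P[...,0]<.8)&(abs(P[...,1])<.4)
    k,l,st,ce=cv2.connectedComponentsWithStats(m.astype(np.uint8),connectivity=8)
    for i in range(1,k):
        if st[i,4]>60:
            q=P[l==i]; h=cv2.convexHull((q[:,:2]*1000).astype(np.float32))[:,0]
            print(n,"rim",st[i],q.mean(0).round(4),fitc(h),cv2.minEnclosingCircle(h))
E
python3 m.py
```

```text
246 255 [ 0.441 -0.16   0.044]
293 190 [ 0.457 -0.386  0.079]
222 228 [ 0.578 -0.252  0.005]
223 215 [ 0.582 -0.265  0.034]
318 248 [ 0.313 -0.243  0.058]
357 200 [ 0.344 -0.522  0.01 ]
297 160 [ 0.521 -0.519  0.082]
353 150 [ 0.383 -0.564  0.127]
150 250 [ 0.601 -0.044  0.073]
scene bar [225 248  42   7 218] [ 0.4428 -0.1624  0.0537] ((443.9546813964844, -162.92518615722656), (87.66549682617188, 18.01630401611328), 30.45490074157715)
scene rim [261 182  65  37 794] [ 0.4193 -0.3223  0.0983] (array([ 423.54423133, -328.30495257]), np.float64(73.76380752669927)) ((424.0454406738281, -329.4065856933594), 75.8705062866211)
scene rim [113 322  27  14 135] [0.4599 0.1491 0.0977] (array([468.34612953, 142.33972804]), np.float64(20.43973726227584)) ((467.67987060546875, 144.52305603027344), 21.867801666259766)
scene rim [  0 366  82  43 254] [0.4759 0.2953 0.0979] (array([500.11519776, 280.99221544]), np.float64(57.870821082350346)) ((489.1195068359375, 288.0298767089844), 57.25165939331055)
side bar [269 183  17  10  45] [ 0.4611 -0.1649  0.0523] ((461.3126220703125, -162.85745239257812), (55.128299713134766, 11.377771377563477), 33.27174758911133)
side rim [242 199  60  40 652] [ 0.4236 -0.3361  0.0972] (array([ 425.24143174, -331.94436811]), np.float64(73.10061869077916)) ((425.60009765625, -332.6979675292969), 74.87168884277344)
```

```bash
cat >> h.py <<'E'
def go(p,yaw):
    """tool shift (mm) and turn to put TCP at p, tool down, tool x at yaw deg"""
    o=r.get_obs();T=R.from_rotvec(o["orientation"])
    c,s=np.cos(np.radians(yaw)),np.sin(np.radians(yaw))
    G=R.from_matrix(np.array([[c,s,0],[s,-c,0],[0,0,-1.]]))
    print("shift",(T.inv().apply(np.array(p)-o["tcp_pos"])*1000).round(1),"turn",(T.inv()*G).as_rotvec().round(4))
    x=T.as_matrix()[:,0];print("tcp",o["tcp_pos"].round(4),"yaw",np.degrees(np.arctan2(x[1],x[0])).round(2),"F",o["contact_force"].round(2),"M",o["moment"].round(3),"j",o["joints"].round(2),"t",o["clock"])
E
python3 -c "
from h import *
go([.434,-.30,.30],30.5)
f=r.grab_frame('wrist');M=cv2.Rodrigues(np.array(f['rvec'],float))[0];print(-M.T@np.array(f['tvec']).ravel(),M)"
```

```text
shift [ 348.4 -278.3  -69.2] turn [-1.700e-03 -1.000e-04 -2.875e-01]
tcp [ 0.1634 -0.6544  0.2304] yaw 14.03 F [-0.59 -0.25 -0.03] M [-0.016  0.018  0.036] j [ 1.22  0.48  0.02  1.56 -0.01  1.11 -0.08] t 0.1
[ 0.24420451 -0.63429753  0.37315025] [[ 2.40636497e-01 -9.70614982e-01 -7.95812316e-04]
 [-9.18238084e-01 -2.27916673e-01  3.23871596e-01]
 [-3.14536002e-01 -7.72045812e-02 -9.46100711e-01]]
```

Request:
step_arm(
  moves=[
    [0,0,-30,0,0,0,85],
    [348,-278,-69,0,0,-0.2875,85],
    [348,-278,-69,0,0,-0.2875,85],
    [348,-278,-69,0,0,-0.2875,85],
    [348,-278,-69,0,0,-0.2875,85],
    [348,-278,-69,0,0,-0.2875,85],
    [348,-278,-69,0,0,-0.2875,85],
    [348,-278,-69,0,0,-0.2875,85],
  ],
)

```text
clock: 0.95
tcp_pos: [0.3759, -0.3759, 0.292]
orientation: [3.031, 0.826, -0.0]
contact_force: [0.0, -0.8, -0.1]
grip_width: 0.085
gripper_force: 0.0
```

Request:
step_arm(
  moves=[
    [0,0,0,0,0,0,85],
  ],
)

```text
clock: 1.05
tcp_pos: [0.3807, -0.3711, 0.2927]
orientation: [-3.025, -0.844, -0.005]
contact_force: [-0.1, -1.0, -0.2]
grip_width: 0.085
gripper_force: 0.0
```

```bash
python3 -c "
from h import *
go([.434,-.30,.30],30.5)
f=r.grab_frame('wrist');save(f,'w1.png');np.savez('w1.npz',**f)"
```

```text
shift [ 82.5 -33.2  -7. ] turn [ 0.0001 -0.0036  0.0117]
tcp [ 0.3807 -0.3711  0.2927] yaw 31.17 F [-0.09 -0.96 -0.19] M [-0.002 -0.008 -0.026] j [ 0.84  0.2  -0.21  1.81  0.04  1.14 -0.41] t 1.05
```

View pics/w1.png

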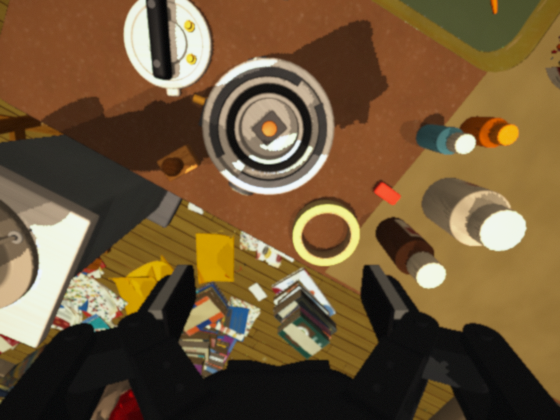

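The wrist view shows the pot's collar centred at about (268,125) and the lid at (167,40). Next I take the gap angle from the depth in the ledge annulus.

```bash
cat > m2.py <<'E'
from h import *
import sys
f=dict(np.load(sys.argv[1]));P=cloud(f);im=f["image"].astype(int);Z=P[...,2];ok=f["depth"]>0
def fitc(p,r0=None):
    from scipy.optimize import least_squares
    return least_squares(lambda s:np.hypot(p[:,0]-s[0],p[:,1]-s[1])-s[2],[.4245,-.33,.07],loss="soft_l1",f_scale=.001).x
near=np.hypot(P[...,0]-.4245,P[...,1]+.33)<.085
m=ok&near&(abs(Z-.098)<.004)
print("rim z",np.median(Z[m]),m.sum())
q=P[m];h=cv2.convexHull((q[:,:2]*1000).astype(np.float32))[:,0]/1000.
c=fitc(h);print("pot",c.round(4))
a=np.degrees(np.arctan2(P[...,1]-c[1],P[...,0]-c[0]));rr=np.hypot(P[...,0]-c[0],P[...,1]-c[1])
s=ok&(rr>.0585)&(rr<.0645)
print([(b,int(np.median(Z[s&(abs(a-b)<2.5)])*1000)if (s&(abs(a-b)<2.5)).any() else None) for b in range(-180,180,5)])
m=ok&(abs(Z-.054)<.004)&(im.max(-1)<80)&(np.hypot(P[...,0]-.444,P[...,1]+.163)<.06)
print("bar",m.sum(),np.median(Z[m]),cv2.minAreaRect((P[m][:,:2]*1000).astype(np.float32)))
m=ok&(abs(Z-.013)<.006)&(im.min(-1)>120)&(np.hypot(P[...,0]-.444,P[...,1]+.163)<.08)
h=cv2.convexHull((P[m][:,:2]*1000).astype(np.float32))[:,0]/1000.
print("disc",fitc(h).round(4),np.median(Z[m]))
E
python3 m2.py w1.npz
```

```text
rim z 0.09816109879045778 5390
pot [ 0.4245 -0.331   0.0738]
[(-180, 331), (-175, 373), (-170, 98), (-165, 98), (-160, 98), (-155, 98), (-150, 98), (-145, 98), (-140, 98), (-135, 98), (-130, 98), (-125, 98), (-120, 98), (-115, 98), (-110, 98), (-105, 375), (-100, 372), (-95, 98), (-90, 98), (-85, 98), (-80, 98), (-75, 98), (-70, 98), (-65, 98), (-60, 98), (-55, 98), (-50, 98), (-45, 98), (-40, 97), (-35, 98), (-30, 77), (-25, 77), (-20, 77), (-15, 77), (-10, 77), (-5, 77), (0, 98), (5, 98), (10, 98), (15, 98), (20, 98), (25, 98), (30, 98), (35, 98), (40, 98), (45, 98), (50, 98), (55, 98), (60, 98), (65, 98), (70, 98), (75, 98), (80, 98), (85, 98), (90, 98), (95, 97), (100, 98), (105, 98), (110, 98), (115, 98), (120, 97), (125, 98), (130, 97), (135, 97), (140, 98), (145, 98), (150, 77), (155, 77), (160, 77), (165, 77), (170, 353), (175, 340)]
bar 941 0.05367372795209176 ((442.93621826171875, -169.92630004882812), (80.53654479980469, 15.924619674682617), 28.425058364868164)
disc [ 0.4456 -0.1665  0.055 ] 0.01421602760833423
```

```bash
python3 -c "
from h import *
go([.445,-.167,.17],29)"
```

```text
shift [ 164.1 -143.5  122.4] turn [ 0.0004 -0.0012  0.0337]
tcp [ 0.3779 -0.3745  0.2923] yaw 30.93 F [ 0.39 -0.65 -0.16] M [-0.044  0.049  0.074] j [ 0.84  0.2  -0.2   1.81  0.04  1.14 -0.41] t 1.1
```

Request:
step_arm(
  moves=[
    [164,-143,40,0,0,0.034,85],
    [164,-143,70,0,0,0.034,85],
    [164,-143,122,0,0,0.034,85],
    [164,-143,122,0,0,0.034,85],
    [164,-143,122,0,0,0.034,85],
    [164,-143,122,0,0,0.034,85],
    [164,-143,122,0,0,0.034,85],
    [164,-143,122,0,0,0.034,85],
  ],
)

```text
clock: 1.9
tcp_pos: [0.4439, -0.1733, 0.1704]
orientation: [3.044, 0.771, 0.0]
contact_force: [-0.2, 0.6, 0.4]
grip_width: 0.0853
gripper_force: 0.0
```

```bash
python3 -c "
from h import *
f=r.grab_frame('wrist');save(f,'w2.png');np.savez('w2.npz',**f)
go([.445,-.167,.17],29)"; python3 m2.py w2.npz | grep -v '\['; python3 m2.py w2.npz | grep disc
```

```text
shift [ 4.  -5.3  0.6] turn [ 0.0016 -0.0004 -0.0111]
tcp [ 0.444  -0.1735  0.1706] yaw 28.37 F [-0.27 -0.95 -0.08] M [-0.028 -0.009 -0.035] j [ 0.54  0.25 -0.35  2.06  0.11  0.85 -0.94] t 1.95
rim z 0.09818020329366818 4929
bar 1466 0.05382291274623294 ((447.132080078125, -165.10455322265625), (89.44597625732422, 16.167688369750977), 29.230283737182617)
disc [ 0.4466 -0.1654  0.0548] 0.014323691239690864
```

View pics/w2.png

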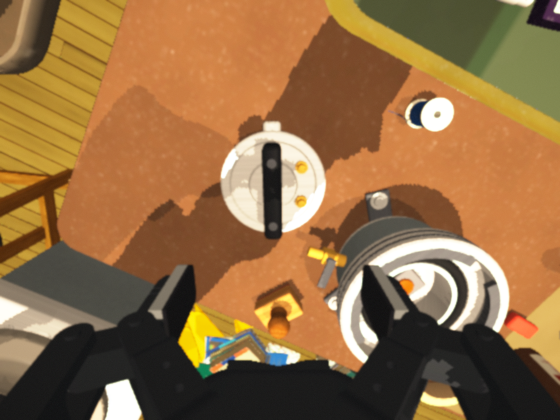

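The wrist view shows the lid disc at (273,183), with its bar from (270,145) to (273,235). Two brass fittings sit on the disc at (300,167) and (300,202). Before lowering the fingers I check how tall the fittings are.

```bash
python3 - <<'E'
from h import *
f=dict(np.load("w2.npz"));P=cloud(f)
c=np.array([.447,-.1655]);t=np.radians(29.2);d=P[...,:2]-c
x=d@[np.cos(t),np.sin(t)];y=d@[-np.sin(t),np.cos(t)];Z=P[...,2]
for s in(1,-1):
  for xa in range(-40,41,5):
    print(s,xa,[int(round(Z[(abs(x*1000-xa)<3)&(abs(s*y*1000-ya)<2.5)].max()*1000)) if ((abs(x*1000-xa)<3)&(abs(s*y*1000-ya)<2.5)).any() else None for ya in range(0,60,5)])
# gap edges
q=np.array([.4245,-.331]);d=P[...,:2]-q;a=np.degrees(np.arctan2(d[...,1],d[...,0]));rr=np.hypot(d[...,0],d[...,1])
for g in(dict(np.load("w1.npz")),f):
  P=cloud(g);Z=P[...,2];d=P[...,:2]-q;a=np.degrees(np.arctan2(d[...,1],d[...,0]));rr=np.hypot(d[...,0],d[...,1])
  s=(rr>.059)&(rr<.064)
  for lo in(-45,135):
    print([(b,int(np.median(Z[s&(abs(a-b)<.7)])*1000)) for b in range(lo,lo+52) if (s&(abs(a-b)<.7)).any()])
go([.447,-.1655,.10],29.2)
E
```

```text
1 -40 [55, 55, 53, 15, 16, 16, 17, 16, 16, 1, 2, 1]
1 -35 [57, 56, 53, 14, 14, 15, 16, 17, 16, 16, 1, 1]
1 -30 [58, 57, 52, 15, 15, 16, 15, 17, 17, 16, 14, 1]
1 -25 [57, 57, 53, 15, 15, 16, 15, 16, 16, 16, 15, 1]
1 -20 [56, 55, 53, 19, 17, 15, 15, 14, 246, 241, 233, 246]
1 -15 [56, 55, 53, 19, 19, 14, 14, 249, 247, 241, 237, 249]
1 -10 [56, 56, 54, 20, 20, 18, 251, 252, 247, 240, 238, 253]
1 -5 [56, 56, 54, 20, 20, 19, 252, 253, 247, 236, 238, 256]
1 0 [260, 261, 255, 250, 20, 20, 252, 252, 247, 241, 238, 260]
1 5 [262, 263, 259, 254, 257, 264, 259, 253, 247, 241, 237, 264]
1 10 [55, 268, 268, 268, 267, 265, 259, 252, 247, 232, 230, 264]
1 15 [56, 268, 269, 269, 267, 261, 250, 14, 15, 17, 16, 14]
1 20 [55, 55, 53, 18, 16, 15, 15, 15, 16, 17, 16, 1]
1 25 [57, 57, 53, 14, 14, 15, 14, 16, 17, 16, 15, 1]
1 30 [57, 58, 52, 14, 15, 15, 15, 17, 17, 16, 2, 2]
1 35 [57, 56, 53, 15, 15, 16, 16, 17, 17, 15, 1, 2]
1 40 [56, 55, 54, 16, 16, 17, 16, 17, 16, 1, 1, 1]
-1 -40 [55, 55, 53, 16, 17, 16, 17, 16, 16, 1, 1, 2]
-1 -35 [57, 56, 51, 15, 14, 16, 17, 17, 17, 14, 1, 1]
-1 -30 [58, 57, 51, 15, 14
[... 2310 characters left out ...]
, 0), (-3, 97), (-2, 97), (-1, 97), (0, 97), (1, 64), (2, 96), (3, 98), (4, 25), (5, 97), (6, 97)]
[(135, 98), (136, 98), (137, 98), (138, 97), (139, 97), (140, 98), (141, 97), (142, 97), (143, 98), (144, 98), (145, 98), (146, 98), (147, 98), (148, 97), (149, 97), (156, 77), (157, 77), (158, 77), (159, 78), (160, 77), (161, 77), (163, 77), (164, 77), (165, 77), (166, 77), (167, 77), (168, 77), (169, 77), (170, 78), (171, 77), (172, 77), (173, 77), (174, 77), (175, 77), (176, 77), (177, 77), (178, 77)]
shift [ 6.4 -5.7 70.6] turn [ 0.0016 -0.0004 -0.0146]
tcp [ 0.444  -0.1735  0.1706] yaw 28.37 F [-0.27 -0.95 -0.08] M [-0.028 -0.009 -0.035] j [ 0.54  0.25 -0.35  2.06  0.11  0.85 -0.94] t 1.95
```

Request:
step_arm(
  moves=[
    [6.5,-5.5,40,0,0,-0.0145,60],
    [6.5,-5.5,80,0,0,-0.0145,60],
    [6.5,-5.5,110,0,0,-0.0145,60],
    [6.5,-5.5,110,0,0,-0.0145,60],
    [6.5,-5.5,110,0,0,-0.0145,60],
  ],
)

```text
clock: 2.45
tcp_pos: [0.4473, -0.1647, 0.0607]
orientation: [3.039, 0.794, 0.0]
contact_force: [0.4, 0.4, 1.0]
grip_width: 0.0599
gripper_force: 0.0
```

```bash
python3 -c "
from h import *
go([.447,-.1655,.028],29.2)"
```

```text
shift [-0.7  0.5 32.7] turn [ 0.0007 -0.0001  0.0012]
tcp [ 0.4473 -0.1647  0.0607] yaw 29.27 F [0.43 0.4  0.95] M [ 0.01  -0.07   0.042] j [ 0.48  0.43 -0.31  2.14  0.22  0.6  -1.05] t 2.45
```

Request:
step_arm(
  moves=[
    [-0.7,0.5,32.5,0,0,0,60],
    [-0.7,0.5,32.5,0,0,0,60],
    [-0.7,0.5,32.5,0,0,0,10],
    [-0.7,0.5,32.5,0,0,0,10],
    [-0.7,0.5,32.5,0,0,0,10],
    [-0.7,0.5,32.5,0,0,0,10],
    [-0.7,0.5,32.5,0,0,0,10],
    [-0.7,0.5,32.5,0,0,0,10],
  ],
  grip_force=80,
)

```text
clock: 3.25
tcp_pos: [0.4478, -0.1647, 0.0292]
orientation: [3.037, 0.796, 0.003]
contact_force: [-1.0, -0.1, 10.0]
grip_width: 0.0165
gripper_force: 78.6
```

```bash
python3 -c "
from h import *
go([.447,-.1655,.15],29.2);o=r.get_obs();print(o['grip_width'],o['gripper_force'])"
```

```text
shift [  -0.9    0.6 -120.8] turn [ 0.0024 -0.0016  0.003 ]
tcp [ 0.4478 -0.1647  0.0292] yaw 29.37 F [-1.   -0.11  9.98] M [0.115 0.481 0.038] j [ 0.46  0.48 -0.28  2.15  0.26  0.53 -1.08] t 3.25
0.01651514899765358 78.60993504524231
```

Request:
step_arm(
  moves=[
    [0,0,-40,0,0,0,10],
    [0,0,-80,0,0,0,10],
    [0,0,-125,0,0,0,10],
    [0,0,-125,0,0,0,10],
    [0,0,-125,0,0,0,10],
  ],
)

```text
clock: 3.75
tcp_pos: [0.4466, -0.1644, 0.1532]
orientation: [3.038, 0.796, 0.002]
contact_force: [0.1, 1.0, -6.0]
grip_width: 0.0165
gripper_force: 80.6
```

```bash
python3 -c "
from h import *
go([.4245,-.331,.16],-17.8);o=r.get_obs();print(o['grip_width'],o['gripper_force'])"
```

```text
shift [-101.   134.4   -6.7] turn [ 0.0013 -0.0016  0.8232]
tcp [ 0.4466 -0.1644  0.1532] yaw 29.36 F [ 0.14  1.04 -6.  ] M [ 0.024  0.033 -0.023] j [ 0.54  0.27 -0.36  2.08  0.14  0.81 -0.97] t 3.75
0.016519968656332984 80.58279275894165
```

Request:
step_arm(
  moves=[
    [-15,20,-7,0,0,0.14,10],
    [-31,43,-7,0,0,0.28,10],
    [-51,68,-7,0,0,0.42,10],
    [-70,93,-7,0,0,0.56,10],
    [-88,117,-7,0,0,0.7,10],
    [-101,134,-7,0,0,0.823,10],
    [-101,134,-7,0,0,0.823,10],
    [-101,134,-7,0,0,0.823,10],
  ],
)

```text
clock: 4.55
tcp_pos: [0.4229, -0.3296, 0.1572]
orientation: [-3.102, 0.484, 0.006]
contact_force: [0.4, 0.2, -4.0]
grip_width: 0.0164
gripper_force: 80.4
```

```bash
python3 -c "
from h import *
go([.4245,-.331,.16],-17.8);o=r.get_obs();print(o['grip_width'],o['gripper_force'])
f=r.grab_frame('wrist');np.savez('w3.npz',**f);save(f,'w3.png')
g=r.grab_frame('side');np.savez('s3.npz',**g);im=g['image'][130:290,180:380]
"
```

```text
shift [ 1.9  0.8 -2.8] turn [-0.0012  0.0042  0.001 ]
tcp [ 0.4229 -0.3296  0.1572] yaw -17.74 F [ 0.41  0.21 -4.  ] M [ 0.037 -0.068  0.049] j [ 0.65  0.34 -0.13  1.95  0.06  0.86 -1.39] t 4.55
0.016446867047181825 80.35821676254272
```

View pics/w3.png

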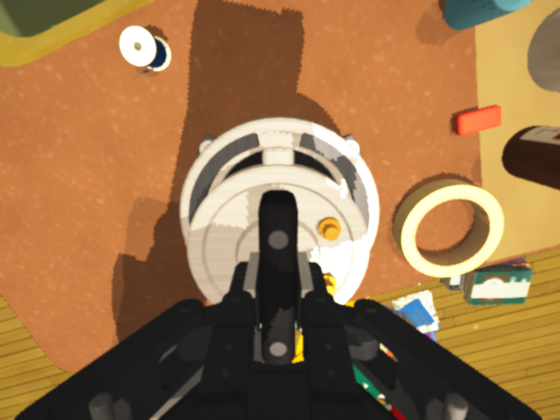

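The lid is held level above the pot: lug at (277,150), bar from (278,195) to (278,355), and the pot rim arcs round the lid. I now fit both centres in the same picture.

```bash
cat > m3.py <<'E'
from h import *
from scipy.optimize import least_squares
import sys
f=dict(np.load(sys.argv[1]));P=cloud(f);Z=P[...,2];ok=f["depth"]>0
o=r.get_obs();x0=o["tcp_pos"];T=R.from_rotvec(o["orientation"])
zl=x0[2]-.029+.015
def circ(m,r0,c0):
    # per-angle outer edge
    d=P[m][:,:2]-c0;a=np.degrees(np.arctan2(d[:,1],d[:,0])).astype(int)//3;rr=np.hypot(*d.T)
    q=np.array([d[a==k][np.argsort(rr[a==k])[-2:]].mean(0) for k in np.unique(a) if (a==k).sum()>3])
    s=least_squares(lambda s:np.hypot(q[:,0]-s[0],q[:,1]-s[1])-r0,[0,0],loss="soft_l1",f_scale=.0007).x
    res=np.hypot(*(q-s).T)-r0
    return s+c0,len(q),np.median(abs(res))
near=np.hypot(P[...,0]-.4245,P[...,1]+.331)
m=ok&(abs(Z-.098)<.004)&(near<.09)
print("rimz",np.median(Z[m])); pc=circ(m,.074,np.array([.4245,-.331]));print("pot",pc)
m=ok&(abs(Z-zl)<.004)&(np.hypot(P[...,0]-x0[0],P[...,1]-x0[1])<.0575)
print("lid z",np.median(Z[m]),zl,m.sum());lc=circ(m,.055,x0[:2]);print("lid",lc)
# lug angle: points beyond 57 mm at lug height
d=P[...,:2]-lc[0];rr=np.hypot(d[...,0],d[...,1]);m=ok&(rr>.0575)&(rr<.066)&(Z>zl-.011)&(Z<zl-.002)
q=d[m];print("lug",m.sum(),np.degrees(np.arctan2(q[:,1].mean(),q[:,0].mean())), "tcp",x0)
# plane tilt of lid
m=ok&(abs(Z-zl)<.003)&(rr<.05);A=np.c_[d[m],np.ones(m.sum())];s=np.linalg.lstsq(A,Z[m],rcond=None)[0];print("tilt deg",np.degrees(s[:2]),s[2])
print("need shift tool mm",T.inv().apply(np.r_[pc[0]-lc[0],0])*1000)
E
python3 m3.py w3.npz; python3 m2.py w3.npz|grep '^\['
```

```text
rimz 0.0981093907829663
pot (array([ 0.42459736, -0.33061213]), 71, np.float64(0.00011706240955265679))
lid z 0.1422458191115998 0.14395945477690109 13681
lid (array([ 0.42117143, -0.32870217]), 90, np.float64(0.00026460024137744953))
lug 384 -17.935606552070084 tcp [ 0.42386381 -0.32871503  0.15795945]
tilt deg [-0.36665809 -0.11768529] 0.14281929370001137
need shift tool mm [ 3.84330281  0.78347391 -0.01170839]
  return _methods._mean(a, axis=axis, dtype=dtype,
  ret = ret.dtype.type(ret / rcount)
Traceback (most recent call last):
  File "m2.py", line 18, in <module>
    h=cv2.convexHull((P[m][:,:2]*1000).astype(np.float32))[:,0]/1000.
      ~~~~~~~~~~~~~~~~~~~~~~~~~~~~~~~~~~~~~~~~~~~~~~~~~~~~^^^^^
TypeError: 'NoneType' object is not subscriptable
```

```bash
python3 -c "
from h import *
f=r.grab_frame('wrist');np.savez('w4.npz',**f);go([.4245,-.331,.14],-17.8)"; python3 m3.py w4.npz
```

```text
shift [ 1.   2.  18.3] turn [-0.0011  0.002   0.0032]
tcp [ 0.4242 -0.3288  0.1584] yaw -17.62 F [ 0.02  0.16 -4.36] M [ 0.034 -0.052 -0.019] j [ 0.65  0.34 -0.13  1.95  0.06  0.86 -1.39] t 4.7
rimz 0.09812040078361436
pot (array([ 0.42459933, -0.33056717]), 70, np.float64(0.00013017103243626732))
lid z 0.14300608233978124 0.14435136538607352 13847
lid (array([ 0.42214831, -0.32784656]), 90, np.float64(0.00023261622800307968))
lug 388 -17.750224455462405 tcp [ 0.42415153 -0.32881605  0.15835137]
tilt deg [-0.28738359 -0.10833226] 0.14322690398871646
need shift tool mm [ 3.15951004  1.85112392 -0.00825065]
```

Request:
step_arm(
  moves=[
    [3.2,1.9,10,0,0,0,10],
    [3.2,1.9,20,0,0,0,10],
    [3.2,1.9,26,0,0,0,10],
    [3.2,1.9,26,0,0,0,10],
    [3.2,1.9,26,0,0,0,10],
  ],
)

```text
clock: 5.2
tcp_pos: [0.4267, -0.3331, 0.133]
orientation: [-3.104, 0.485, 0.001]
contact_force: [-0.5, 0.4, -4.6]
grip_width: 0.0164
gripper_force: 80.3
```

```bash
python3 -c "
from h import *
f=r.grab_frame('wrist');np.savez('w5.npz',**f);go([.4266,-.3316,.13],-17.8)"; python3 m3.py w5.npz
```

```text
shift [-0.8 -1.5  3.4] turn [ 0.     -0.0001  0.0005]
tcp [ 0.4269 -0.3333  0.1334] yaw -17.77 F [ 0.52  0.23 -4.03] M [ 0.002 -0.026 -0.062] j [ 0.65  0.38 -0.12  1.96  0.06  0.8  -1.39] t 5.25
rimz 0.09810454684593482
pot (array([ 0.42478969, -0.33072327]), 91, np.float64(0.00024543952001075675))
lid z 0.11809600985337745 0.1193936048735038 13832
lid (array([ 0.42496203, -0.33226454]), 89, np.float64(0.000217738377783043))
lug 390 -17.943545206030393 tcp [ 0.4269105  -0.33327319  0.1333936 ]
tilt deg [-0.21873167 -0.1800373 ] 0.11826841085638175
need shift tool mm [-6.34539480e-01 -1.41511556e+00 -1.04075832e-04]
```

Request:
step_arm(
  moves=[
    [-0.6,-1.4,1,0,0,0,10],
    [-0.6,-1.4,3,0,0,0,10],
    [-0.6,-1.4,5,0,0,0,10],
    [-0.6,-1.4,6.5,0,0,0,10],
    [-0.6,-1.4,8,0,0,0,10],
    [-0.6,-1.4,8,0,0,0,10],
  ],
)

```text
clock: 5.85
tcp_pos: [0.4265, -0.3317, 0.1251]
orientation: [-3.104, 0.485, 0.001]
contact_force: [-0.3, -0.8, -4.8]
grip_width: 0.0164
gripper_force: 80.3
```

```bash
python3 -c "
from h import *
go([.4264,-.3317,.12],-17.8)"
```

```text
shift [-0.1  0.1  5.1] turn [-0.0001  0.0004  0.0004]
tcp [ 0.4265 -0.3317  0.1251] yaw -17.78 F [-0.25 -0.76 -4.82] M [-0.018  0.056  0.028] j [ 0.65  0.39 -0.12  1.97  0.07  0.79 -1.4 ] t 5.85
```

Request:
step_arm(
  moves=[
    [0,0,2,0,0,0,10],
    [0,0,3.5,0,0,0,10],
    [0,0,5,0,0,0,10],
    [0,0,5,0,0,0,10],
  ],
)

```text
clock: 6.25
tcp_pos: [0.4265, -0.3316, 0.1201]
orientation: [-3.104, 0.485, 0.001]
contact_force: [0.3, -0.2, -5.1]
grip_width: 0.0167
gripper_force: 80.3
```

Request:
step_arm(
  moves=[
    [0,0,1.5,0,0,0,10],
    [0,0,3,0,0,0,10],
    [0,0,4,0,0,0,10],
    [0,0,4,0,0,0,10],
  ],
)

```text
clock: 6.65
tcp_pos: [0.4266, -0.3316, 0.1162]
orientation: [-3.104, 0.485, 0.0]
contact_force: [-1.0, 0.4, -4.2]
grip_width: 0.0165
gripper_force: 80.3
```

```bash
python3 -c "
from h import *
go([.4264,-.3317,.112],-17.8)"
```

```text
shift [-0.1  0.1  4.2] turn [-0.0001  0.0003  0.0004]
tcp [ 0.4266 -0.3316  0.1162] yaw -17.77 F [-1.05  0.37 -4.18] M [-0.038  0.001 -0.018] j [ 0.64  0.4  -0.12  1.97  0.07  0.77 -1.4 ] t 6.65
```

Going in freely. I continue in small steps to feel for the seal.

Request:
step_arm(
  moves=[
    [0,0,1,0,0,0,10],
    [0,0,2,0,0,0,10],
    [0,0,2,0,0,0,10],
  ],
)

```text
clock: 6.95
tcp_pos: [0.4266, -0.3317, 0.1142]
orientation: [-3.104, 0.485, 0.0]
contact_force: [-0.2, 0.9, -3.8]
grip_width: 0.017
gripper_force: 80.3
```

Request:
step_arm(
  moves=[
    [0,0,0.5,0,0,0,10],
    [0,0,1,0,0,0,10],
    [0,0,1,0,0,0,10],
  ],
)

```text
clock: 7.25
tcp_pos: [0.4266, -0.3317, 0.1133]
orientation: [-3.104, 0.485, 0.0]
contact_force: [0.0, -0.4, -4.3]
grip_width: 0.0166
gripper_force: 80.3
```

Request:
step_arm(
  moves=[
    [0,0,0.5,0,0,0,10],
    [0,0,0.5,0,0,0,10],
  ],
)

```text
clock: 7.45
tcp_pos: [0.4266, -0.3317, 0.1128]
orientation: [-3.104, 0.485, 0.0]
contact_force: [0.2, -0.3, -4.4]
grip_width: 0.0169
gripper_force: 80.3
```

Request:
step_arm(
  moves=[
    [0,0,0.5,0,0,0,10],
    [0,0,1,0,0,0,10],
    [0,0,1,0,0,0,10],
  ],
)

```text
clock: 7.75
tcp_pos: [0.4266, -0.3317, 0.1117]
orientation: [-3.104, 0.485, 0.0]
contact_force: [-0.4, 0.0, -4.7]
grip_width: 0.0165
gripper_force: 80.3
```

Request:
step_arm(
  moves=[
    [0,0,0.5,0,0,0,10],
    [0,0,0.5,0,0,0,10],
  ],
)

```text
clock: 7.95
tcp_pos: [0.4266, -0.3317, 0.1113]
orientation: [-3.104, 0.485, 0.0]
contact_force: [0.7, 0.4, -4.7]
grip_width: 0.0165
gripper_force: 80.3
```

Request:
step_arm(
  moves=[
    [0,0,0.5,0,0,0,10],
    [0,0,0.5,0,0,0,10],
  ],
)

```text
clock: 8.15
tcp_pos: [0.4267, -0.3317, 0.1108]
orientation: [-3.104, 0.485, 0.0]
contact_force: [-1.0, -0.5, -4.1]
grip_width: 0.0165
gripper_force: 80.3
```

Request:
step_arm(
  moves=[
    [0,0,0.5,0,0,0,10],
    [0,0,0.5,0,0,0,10],
  ],
)

```text
clock: 8.35
tcp_pos: [0.4266, -0.3317, 0.1103]
orientation: [-3.104, 0.485, 0.0]
contact_force: [0.7, 0.2, -5.3]
grip_width: 0.0163
gripper_force: 80.3
```

Request:
step_arm(
  moves=[
    [0,0,0.4,0,0,0,10],
    [0,0,0.4,0,0,0,10],
  ],
)

```text
clock: 8.55
tcp_pos: [0.4266, -0.3317, 0.1099]
orientation: [-3.104, 0.485, 0.0]
contact_force: [-0.2, -0.4, -4.3]
grip_width: 0.0163
gripper_force: 80.3
```

Request:
step_arm(
  moves=[
    [0,0,0.4,0,0,0,10],
    [0,0,0.4,0,0,0,10],
  ],
)

```text
clock: 8.75
tcp_pos: [0.4266, -0.3317, 0.1095]
orientation: [-3.104, 0.485, 0.0]
contact_force: [0.2, 0.1, -4.1]
grip_width: 0.0165
gripper_force: 80.3
```

Request:
step_arm(
  moves=[
    [0,0,0.4,0,0,0,10],
    [0,0,0.4,0,0,0,10],
  ],
)

```text
clock: 8.95
tcp_pos: [0.4266, -0.3317, 0.1091]
orientation: [3.104, -0.485, -0.0]
contact_force: [0.6, -0.0, -4.4]
grip_width: 0.0168
gripper_force: 80.4
```

Request:
step_arm(
  moves=[
    [0,0,0.4,0,0,0,10],
    [0,0,0.4,0,0,0,10],
  ],
)

```text
clock: 9.15
tcp_pos: [0.4267, -0.3318, 0.1087]
orientation: [3.104, -0.485, 0.0]
contact_force: [-0.4, 0.1, -3.4]
grip_width: 0.0163
gripper_force: 80.4
```

Request:
step_arm(
  moves=[
    [0,0,0.4,0,0,0,10],
    [0,0,0.4,0,0,0,10],
  ],
)

```text
clock: 9.35
tcp_pos: [0.4268, -0.3318, 0.1085]
orientation: [3.104, -0.485, 0.0]
contact_force: [-1.2, 0.6, -2.1]
grip_width: 0.0163
gripper_force: 80.7
```

Seal contact is felt at TCP z of about 0.1087. Now I twist clockwise about the lid's own centre.

Request:
step_arm(
  moves=[
    [-0.03,0.15,0,0,0,0.07,10],
    [-0.07,0.3,0,0,0,0.14,10],
    [-0.12,0.44,0,0,0,0.209,10],
    [-0.18,0.58,0,0,0,0.279,10],
    [-0.18,0.58,0,0,0,0.279,10],
  ],
)

```text
clock: 9.85
tcp_pos: [0.4266, -0.3323, 0.1085]
orientation: [3.006, -0.913, 0.001]
contact_force: [-1.4, -0.7, -2.3]
grip_width: 0.0168
gripper_force: 80.6
```

```bash
python3 -c "
from h import *
go([.4264,-.3317,.1085],-60)"
```

```text
shift [-0.5 -0.4  0. ] turn [ 0.     -0.0006  0.4575]
tcp [ 0.4266 -0.3323  0.1085] yaw -33.79 F [-1.36 -0.7  -2.27] M [-0.033 -0.031 -0.045] j [ 0.59  0.41 -0.06  1.98  0.03  0.75 -1.64] t 9.85
```

Request:
step_arm(
  moves=[
    [-0.03,0.15,0,0,0,0.07,10],
    [-0.07,0.3,0,0,0,0.14,10],
    [-0.12,0.44,0,0,0,0.209,10],
    [-0.18,0.58,0,0,0,0.279,10],
    [-0.18,0.58,0,0,0,0.279,10],
  ],
)

```text
clock: 10.35
tcp_pos: [0.426, -0.3327, 0.1085]
orientation: [2.851, -1.32, 0.001]
contact_force: [-0.3, 0.5, -2.7]
grip_width: 0.0165
gripper_force: 80.7
```

```bash
python3 -c "
from h import *
go([.4264,-.3317,.1085],-60)"
```

```text
shift [-0.5 -0.9 -0. ] turn [-0.     -0.0005  0.1802]
tcp [ 0.426  -0.3327  0.1085] yaw -49.68 F [-0.26  0.55 -2.72] M [-0.05   0.063 -0.033] j [ 0.54  0.41  0.01  1.99 -0.01  0.74 -1.88] t 10.35
```

Twisted 32 degrees so far with nothing biting. I go on in smaller steps.

Request:
step_arm(
  moves=[
    [-0.03,0.15,0,0,0,0.07,10],
    [-0.07,0.3,0,0,0,0.14,10],
    [-0.07,0.3,0,0,0,0.14,10],
  ],
)

```text
clock: 10.65
tcp_pos: [0.4256, -0.3328, 0.1084]
orientation: [2.752, -1.514, 0.0]
contact_force: [-0.0, -0.7, -3.0]
grip_width: 0.0166
gripper_force: 80.7
```

```bash
python3 -c "
from h import *
go([.4264,-.3317,.1085],-60)"
```

```text
shift [-0.5 -1.2 -0.1] turn [ 0.0001 -0.0002  0.0411]
tcp [ 0.4256 -0.3328  0.1084] yaw -57.65 F [-0.03 -0.66 -3.03] M [-0.054  0.076 -0.035] j [ 0.51  0.41  0.04  1.99 -0.03  0.74 -2.01] t 10.65
```

Request:
step_arm(
  moves=[
    [-0.03,0.15,0,0,0,0.07,10],
    [-0.03,0.15,0,0,0,0.07,10],
  ],
)

```text
clock: 10.85
tcp_pos: [0.4255, -0.3328, 0.1084]
orientation: [2.698, -1.609, 0.0]
contact_force: [-0.2, -0.4, -2.3]
grip_width: 0.0167
gripper_force: 80.7
```

```bash
python3 -c "
from h import *
go([.4264,-.3317,.1085],-60)"
```

```text
shift [-0.6 -1.3 -0.1] turn [ 0.     -0.0002 -0.0283]
tcp [ 0.4255 -0.3328  0.1084] yaw -61.62 F [-0.21 -0.41 -2.31] M [-0.067 -0.029  0.033] j [ 0.5   0.41  0.06  1.99 -0.04  0.74 -2.07] t 10.85
```

Request:
step_arm(
  moves=[
    [-0.03,0.15,0,0,0,0.07,10],
    [-0.03,0.15,0,0,0,0.07,10],
  ],
)

```text
clock: 11.05
tcp_pos: [0.4253, -0.3329, 0.1084]
orientation: [2.64, -1.702, 0.0]
contact_force: [0.5, 0.2, -1.8]
grip_width: 0.0167
gripper_force: 80.8
```

```bash
python3 -c "
from h import *
go([.4264,-.3317,.1085],-60)"
```

```text
shift [-0.6 -1.5 -0.1] turn [ 0.     -0.0002 -0.0981]
tcp [ 0.4253 -0.3329  0.1084] yaw -65.62 F [ 0.47  0.24 -1.77] M [-0.052 -0.003 -0.052] j [ 0.49  0.41  0.08  1.99 -0.05  0.74 -2.13] t 11.05
```

Request:
step_arm(
  moves=[
    [-0.02,0.11,0,0,0,0.052,10],
    [-0.02,0.11,0,0,0,0.052,10],
  ],
)

```text
clock: 11.25
tcp_pos: [0.4252, -0.3329, 0.1084]
orientation: [2.595, -1.77, 0.0]
contact_force: [0.2, 0.1, -1.9]
grip_width: 0.0168
gripper_force: 80.8
```

```bash
python3 -c "
from h import *
go([.4264,-.3317,.1085],-60)"
```

```text
shift [-0.7 -1.6 -0.1] turn [ 0.     -0.0002 -0.1499]
tcp [ 0.4252 -0.3329  0.1084] yaw -68.59 F [ 0.19  0.15 -1.91] M [-0.063  0.063 -0.042] j [ 0.48  0.41  0.09  1.99 -0.05  0.74 -2.17] t 11.25
```

Request:
step_arm(
  moves=[
    [-0.02,0.11,0,0,0,0.052,10],
    [-0.02,0.11,0,0,0,0.052,10],
  ],
)

```text
clock: 11.45
tcp_pos: [0.4251, -0.3329, 0.1084]
orientation: [2.548, -1.837, 0.0]
contact_force: [-0.2, -1.2, -1.7]
grip_width: 0.0166
gripper_force: 80.8
```

```bash
python3 -c "
from h import *
go([.4264,-.3317,.1085],-60)"
```

```text
shift [-0.8 -1.6 -0.1] turn [ 0.000e+00 -1.000e-04 -2.022e-01]
tcp [ 0.4251 -0.3329  0.1084] yaw -71.58 F [-0.17 -1.25 -1.7 ] M [-0.063  0.058 -0.043] j [ 0.47  0.41  0.1   1.99 -0.06  0.74 -2.22] t 11.45
```

Request:
step_arm(
  moves=[
    [-0.02,0.11,0,0,0,0.052,10],
    [-0.02,0.11,0,0,0,0.052,10],
  ],
)

```text
clock: 11.65
tcp_pos: [0.4249, -0.3329, 0.1084]
orientation: [2.499, -1.903, 0.0]
contact_force: [0.4, -0.1, -1.5]
grip_width: 0.0163
gripper_force: 80.8
```

```bash
python3 -c "
from h import *
go([.4264,-.3317,.1085],-60)"
```

```text
shift [-0.8 -1.7 -0.1] turn [ 1.000e-04 -1.000e-04 -2.544e-01]
tcp [ 0.4249 -0.3329  0.1084] yaw -74.57 F [ 0.36 -0.13 -1.53] M [-0.046  0.042 -0.049] j [ 0.46  0.41  0.11  1.99 -0.07  0.74 -2.26] t 11.65
```

Request:
step_arm(
  moves=[
    [-0.02,0.11,0,0,0,0.052,10],
    [-0.02,0.11,0,0,0,0.052,10],
  ],
)

```text
clock: 11.85
tcp_pos: [0.4248, -0.3329, 0.1082]
orientation: [2.449, -1.968, -0.0]
contact_force: [-0.3, -0.9, -2.4]
grip_width: 0.0162
gripper_force: 80.6
```

```bash
python3 -c "
from h import *
go([.4264,-.3317,.1085],-60)"
```

```text
shift [-0.8 -1.8 -0.3] turn [ 1.000e-04  1.000e-04 -3.065e-01]
tcp [ 0.4248 -0.3329  0.1082] yaw -77.56 F [-0.33 -0.9  -2.4 ] M [-0.075 -0.068 -0.128] j [ 0.45  0.41  0.13  1.99 -0.08  0.74 -2.31] t 11.85
```

Request:
step_arm(
  moves=[
    [-0.02,0.11,0,0,0,0.052,10],
    [-0.02,0.11,0,0,0,0.052,10],
  ],
)

```text
clock: 12.05
tcp_pos: [0.4247, -0.3328, 0.1081]
orientation: [2.397, -2.031, -0.0]
contact_force: [1.1, -0.5, -4.5]
grip_width: 0.0162
gripper_force: 80.3
```

```bash
python3 -c "
from h import *
go([.4264,-.3317,.1085],-60)"
```

```text
shift [-0.8 -1.9 -0.4] turn [ 2.000e-04  2.000e-04 -3.585e-01]
tcp [ 0.4247 -0.3328  0.1081] yaw -80.54 F [ 1.06 -0.47 -4.46] M [-0.139 -0.193 -0.117] j [ 0.44  0.41  0.14  2.   -0.08  0.74 -2.35] t 12.05
```

The ramp bit at a yaw of about -76. I continue, giving way 0.08 mm per degree.

Request:
step_arm(
  moves=[
    [-0.02,0.11,0.3,0,0,0.052,10],
    [-0.02,0.11,0.3,0,0,0.052,10],
  ],
)

```text
clock: 12.25
tcp_pos: [0.4247, -0.3328, 0.1079]
orientation: [-2.343, 2.092, 0.0]
contact_force: [0.7, -0.0, -5.3]
grip_width: 0.0168
gripper_force: 80.4
```

```bash
python3 -c "
from h import *
go([.4264,-.3317,.1085],-92)"
```

```text
shift [-0.9 -1.9 -0.6] turn [1.000e-04 1.000e-04 1.481e-01]
tcp [ 0.4247 -0.3328  0.1079] yaw -83.52 F [ 0.72 -0.03 -5.28] M [-0.076 -0.191 -0.087] j [ 0.43  0.41  0.15  2.   -0.09  0.74 -2.39] t 12.25
```

Request:
step_arm(
  moves=[
    [-0.02,0.11,0.3,0,0,0.052,10],
    [-0.02,0.11,0.3,0,0,0.052,10],
  ],
)

```text
clock: 12.45
tcp_pos: [0.4246, -0.3328, 0.1077]
orientation: [-2.288, 2.153, -0.0]
contact_force: [1.8, -0.8, -4.5]
grip_width: 0.0164
gripper_force: 80.4
```

```bash
python3 -c "
from h import *
go([.4264,-.3317,.1085],-92)"
```

```text
shift [-1.  -1.8 -0.8] turn [-0.0001 -0.0001  0.096 ]
tcp [ 0.4246 -0.3328  0.1077] yaw -86.5 F [ 1.8  -0.85 -4.49] M [-0.051 -0.263 -0.084] j [ 0.42  0.42  0.16  2.   -0.1   0.74 -2.44] t 12.45
```

```bash
python3 - <<'E'
from h import *
f=r.grab_frame('wrist');np.savez('w6.npz',**f);save(f,'w6.png')
for n in('w5','w6'):
    f=dict(np.load(n+'.npz'));P=cloud(f);Z=P[...,2]
    M=cv2.Rodrigues(f['rvec'].astype(float))[0]
    zt={'w5':.1334,'w6':.1077}[n]+.026
    m=(f['depth']>0)&(abs(Z-zt)<.006)&(f['image'].max(-1)<80)
    m[300:]=0;m[:, :200]=0;m[:,360:]=0
    k,l,st,ce=cv2.connectedComponentsWithStats(m.astype(np.uint8));i=1+np.argmax(st[1:,4]);v,u=np.nonzero(l==i)
    print(n,st[i],cv2.fitLine(np.c_[u,v].astype(np.float32),cv2.DIST_HUBER,0,.01,.01).ravel())
o=[r.get_obs() for _ in range(1)];print(o[0]['moment'],o[0]['contact_force'])
E
```

```text
w5 [ 255  201   46   99 3500] [1.0124347e-02 9.9994874e-01 2.7755618e+02 2.5235138e+02]
w6 [ 255  200   47  100 3596] [ 2.1413960e-05 -1.0000000e+00  2.7704193e+02  2.5187668e+02]
[-0.08317373 -0.25100702 -0.06555913] [ 1.42874636 -0.75965985 -4.58787806]
```

View pics/w6.png

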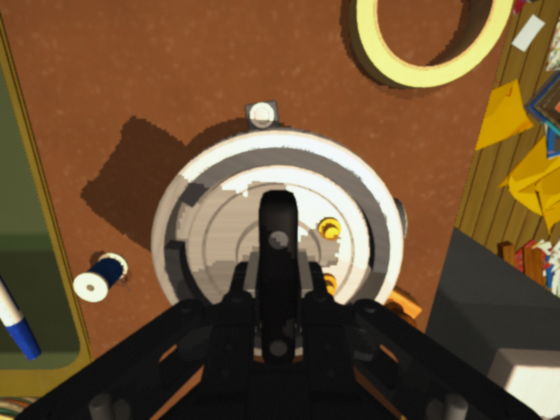

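The wrist view shows the lid seated inside the collar (centre about (277,245)), with the bar still aligned with the hand. Next I check the lid's height against the rim.

```bash
python3 m3.py w6.npz; python3 - <<'E'
from h import *
for n in('w5','w6'):
    f=dict(np.load(n+'.npz'));P=cloud(f);Z=P[...,2]
    d=np.hypot(P[...,0]-.4248,P[...,1]+.3307);
    zt={'w5':.118,'w6':.093}[n]
    m=(d<.046)&(d>.02)&(abs(Z-zt)<.005); rim=(d>.069)&(d<.073)&(abs(Z-.098)<.003)
    print(n,np.median(Z[m]),Z[m].mean(),m.sum(),np.median(Z[rim]))
E
```

```text
rimz 0.09788414981532342
pot (array([ 0.42533993, -0.3310019 ]), 91, np.float64(0.00027025314347993434))
lid z 0.09277691795308794 0.09365555681158035 14251
lid (array([ 0.42410788, -0.33441145]), 88, np.float64(0.0008041668387419355))
lug 450 35.24133071817686 tcp [ 0.42460927 -0.33283149  0.10765556]
tilt deg [-0.24111991 -0.37766582] 0.09260972930307503
need shift tool mm [-3.32747649e+00 -1.43905769e+00  3.24792023e-04]
w5 0.11721868962161772 0.11773626828722042 7738 0.09802988000855778
w6 0.09184530858437374 0.09235077015063275 7800 0.09803770673512363
```

Request:
step_arm(
  moves=[
    [-0.02,0.11,0.25,0,0,0.052,10],
  ],
)

```text
clock: 12.6
tcp_pos: [0.4246, -0.3328, 0.1075]
orientation: [-2.233, 2.21, -0.0]
contact_force: [0.7, -0.9, -3.6]
grip_width: 0.0166
gripper_force: 80.6
```

```bash
python3 -c "
from h import *
go([.4264,-.3317,.1085],-92.5)"
```

```text
shift [-1.1 -1.8 -1. ] turn [-0.0002 -0.0002  0.0538]
tcp [ 0.4246 -0.3328  0.1075] yaw -89.42 F [ 0.72 -0.86 -3.61] M [-0.117 -0.273  0.632] j [ 0.41  0.42  0.18  2.   -0.11  0.74 -2.48] t 12.6
```

Request:
step_arm(
  moves=[
    [-0.02,0.11,0.25,0,0,0.052,10],
  ],
)

```text
clock: 12.7
tcp_pos: [0.4245, -0.3329, 0.1073]
orientation: [2.174, -2.268, 0.001]
contact_force: [1.3, -0.1, -3.0]
grip_width: 0.0165
gripper_force: 80.8
```

```bash
python3 -c "
from h import *
go([.4264,-.3317,.1085],-92.5)"
```

```text
shift [-1.3 -1.8 -1.2] turn [-0.0002 -0.0004  0.001 ]
tcp [ 0.4245 -0.3329  0.1073] yaw -92.44 F [ 1.31 -0.1  -3.01] M [-0.168 -0.21   0.758] j [ 0.4   0.42  0.19  2.   -0.11  0.73 -2.53] t 12.7
```

Request:
step_arm(
  moves=[
    [0,0,0,0,0,0,10],
    [0,0,0,0,0,0,10],
  ],
)

```text
clock: 12.9
tcp_pos: [0.4245, -0.3329, 0.1073]
orientation: [-2.173, 2.269, -0.0]
contact_force: [1.9, -0.6, -4.1]
grip_width: 0.0166
gripper_force: 80.4
```

```bash
python3 -c "
from h import *
go([.4264,-.3317,.1085],-92.5);print(r.get_obs()['tau'].round(2))"
```

```text
shift [-1.2 -1.9 -1.2] turn [-0.0004 -0.      0.0006]
tcp [ 0.4245 -0.3329  0.1073] yaw -92.47 F [ 1.93 -0.62 -4.11] M [-0.146 -0.292  0.118] j [ 0.4   0.42  0.19  2.   -0.11  0.73 -2.53] t 12.9
[  0.39 -49.73   3.91 -21.26   0.05   0.5   -0.13]
```

Request:
step_arm(
  moves=[
    [-0.01,0.03,0.1,0,0,0.016,10],
    [-0.01,0.06,0.2,0,0,0.032,10],
  ],
)

```text
clock: 13.1
tcp_pos: [0.4244, -0.3329, 0.1072]
orientation: [2.135, -2.305, 0.001]
contact_force: [1.2, -0.1, -2.8]
grip_width: 0.0164
gripper_force: 80.8
```

```bash
python3 -c "
from h import *
go([.4264,-.3317,.1085],-92.5);print(r.get_obs()['tau'].round(2))"
```

```text
shift [-1.3 -1.9 -1.3] turn [-0.0002 -0.0003 -0.0328]
tcp [ 0.4244 -0.3329  0.1072] yaw -94.38 F [ 1.22 -0.14 -2.75] M [-0.126 -0.268  0.73 ] j [ 0.39  0.42  0.2   2.   -0.12  0.73 -2.56] t 13.1
[  1.18 -48.96   4.22 -20.94  -0.44   0.39  -0.52]
```

Request:
step_arm(
  moves=[
    [0,0,0,0,0,0,10],
    [0,0,0,0,0,0,10],
  ],
)

```text
clock: 13.3
tcp_pos: [0.4244, -0.3329, 0.1071]
orientation: [-2.134, 2.305, -0.0]
contact_force: [1.6, -0.8, -3.1]
grip_width: 0.0166
gripper_force: 80.7
```

```bash
python3 -c "
from h import *
go([.4264,-.3317,.1085],-92.5)"
```

```text
shift [-1.3 -1.9 -1.4] turn [-0.0003 -0.0001 -0.0334]
tcp [ 0.4244 -0.3329  0.1071] yaw -94.41 F [ 1.62 -0.78 -3.11] M [-0.087 -0.325  0.49 ] j [ 0.39  0.42  0.2   2.   -0.12  0.73 -2.56] t 13.3
```

The lid is snug: drawn down about 1.5 mm, and the torque is right for that. I let go and retreat straight up.

Request:
step_arm(
  moves=[
    [0,0,0,0,0,0,22],
    [0,0,0,0,0,0,30],
    [0,0,0,0,0,0,45],
    [0,0,0,0,0,0,50],
    [0,0,0,0,0,0,50],
  ],
)

```text
clock: 13.8
tcp_pos: [0.4242, -0.3329, 0.1071]
orientation: [-2.133, 2.306, -0.0]
contact_force: [0.2, 0.3, -0.1]
grip_width: 0.0501
gripper_force: 0.0
```

Request:
step_arm(
  moves=[
    [0,0,-10,0,0,0,50],
    [0,0,-30,0,0,0,50],
    [0,0,-60,0,0,0,50],
    [0,0,-100,0,0,0,50],
    [0,0,-120,0,0,0,50],
    [0,0,-120,0,0,0,50],
    [0,0,-120,0,0,0,50],
  ],
)

```text
clock: 14.5
tcp_pos: [0.4243, -0.3329, 0.2276]
orientation: [-2.134, 2.305, -0.002]
contact_force: [-0.6, 0.6, -1.1]
grip_width: 0.0499
gripper_force: 0.0
```

```bash
python3 - <<'E'
from h import *
go([.4264,-.3317,.22],-92.5)
f=r.grab_frame('wrist');save(f,'w7.png');np.savez('w7.npz',**f)
P=cloud(f);Z=P[...,2];im=f["image"]
m=(abs(Z-.133)<.006)&(im.max(-1)<90)&(np.hypot(P[...,0]-.4248,P[...,1]+.331)<.05)
print("bar",m.sum(),np.median(Z[m]),cv2.minAreaRect((P[m][:,:2]*1000).astype(np.float32)))
d=np.hypot(P[...,0]-.4248,P[...,1]+.3307);m=(d<.046)&(d>.02)&(abs(Z-.093)<.005);rim=(d>.069)&(d<.073)&(abs(Z-.098)<.003)
q=P[m];s=np.linalg.lstsq(np.c_[q[:,:2],np.ones(len(q))],q[:,2],rcond=None)[0];print("lid z",np.median(q[:,2]),np.median(Z[rim]),np.degrees(s[:2]))
E
```

```text
shift [-1.3 -2.   7.6] turn [-0.001  -0.0003 -0.0338]
tcp [ 0.4243 -0.3329  0.2276] yaw -94.44 F [-0.61  0.63 -1.06] M [ 0.049  0.036 -0.017] j [ 0.36  0.26  0.23  1.9  -0.07  0.99 -2.6 ] t 14.5
bar 1827 0.13160926488899513 ((424.9149475097656, -332.1773986816406), (90.55868530273438, 17.23174285888672), 86.0029067993164)
lid z 0.0913992069464626 0.09808458277018285 [-0.34085081  0.1109569 ]
```

View pics/w7.png

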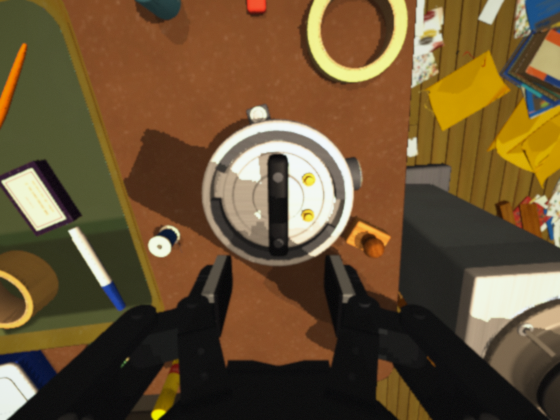

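The picture shows the lid seated concentrically in the collar at (280,193), released, with its bar at -94 degrees and its neighbours undisturbed. I hand it in.

```bash
python3 -c "
from bench import r
print(r.hand_in())"
```

```text
the job is handed in; nothing more can be done
None
```

The pot is closed and handed in: I twisted the lid about 76° clockwise, some 18° past first bite, to an estimated clamp of 14–18 N (the twisting torque read 0.73 N m, above your 0.4, so it may be tighter), then let go of it; the neighbours in the last picture looked undisturbed.

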